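Wet-glued box onto the vacuum plate, then throw the locked switch

TASK

The glue in the small plywood box is still wet: pick it up with only a light grip (no more than about 10 N per finger), without dropping or pressing it, and set it flat inside the frame line on the vacuum plate, its long sides along the frame's long sides, and let go. Then start the vacuum with the locking toggle on the console: pull its bat outward along its own length, flip it over to the other side while it is drawn out, and let it spring back in so that it locks there. Leave everything else on the bench where it is.

Things in the scene. Friction and masses are not known exactly. Their poses are not given: they have to be found in the camera images.
- box_mid (a point): Centre (half-way up) of the wet-glued closed plywood box, 84 long (its x axis) x 48 wide (its y axis) x 44 mm tall (z up), about 0.14 kg, dark finger joints at the corners, small round dark hole in its lid. It stands on the bench in one of three spots; the only plywood box this small. Wet glue: it spoils if the contact forces of all fingers on it together exceed 30 N, or if it is pressed on the plate with over 40 N; 4 to 8 N per finger is ample to lift it.
- frame_mid (a point): Middle of the frame line on the perforated metal deck of the vacuum unit, at deck height (50 mm above the bench). The unit is fixed (200 x 310 mm grey base, 45 mm tall, turned by up to 0.25 rad). Its z is up, its y axis runs along the frame's long side, its x axis points away from the robot. The frame line is a flat dark inlay, 104 (y) x 72 mm (x) inside; nothing sticks up. Origin 155 mm on the y side of the console's toggle.
- bat_head (a point): Middle of the cylindrical steel head of the toggle's bat on the unit's console (16 mm diameter, 18 mm long along its axis), 47 mm from the pivot when not pulled. Its z axis points outward along the bat; its y axis is the pivot axis. Below the head is a 10 mm thick sleeve. The head's middle is about 43 mm above the console panel. Pinch it across the pivot axis (fingers closing along y): the bat can turn between the fingers.
- toggle_pivot (a point): Pivot of the toggle: 2 mm above the console panel, 47 mm above the bench; axes as frame_mid. The bat swings about its y axis.
- toggle (a joint): Swing of the bat, rad: 0 = off, leaning 0.5 rad from upright towards the unit's -x (towards the robot); 1.0 = on, leaning 0.5 rad the other way. It stays where left (slight friction), and a gate on the panel blocks it in the middle unless the bat is drawn out.
- bat (a joint): How far the bat is drawn outward along its length, m: 0 = seated, 0.008 = fully out. Sprung inward, 2.4 N at 0 to 4.8 N at 0.008. It clears the gate when drawn over 0.0045; keep 0.006 or more while flipping. When let go past the gate it (beyond about 0.9 rad of swing) it springs back to 0 and locks.
- big_box: Bystander: larger finished plywood box, 78 x 76 x 60 mm, origin under its centre. Stands in one of the three spots.
- cup: Bystander: open metal cup, 66 mm wide, 50 mm tall, origin under its centre. Stands in one of the three spots.
- sanding_block: Bystander: cork sanding block 58 x 100 x 32 mm, origin under its centre.
- hammer: Bystander: wooden-handled hammer, 260 mm, lying on the bench to the right of the unit.
- rule: Bystander: steel rule 30 x 200 x 4 mm, lying flat on the left of the bench.
- tin: Bystander: steel tin, 60 mm wide, 55 mm tall.
- offcuts: Bystander: glued plywood offcut, 70 x 120 x 24 mm.
Not all that is in view belongs to the job. Leave any turquoise or yellow look-alike of the part that bears box_mid alone.

How it is judged:
On the way, in this order (a step that is already met when the one before it is completed fails the run):
1. the box stands on the plate inside the frame line, let go (x of box_mid in the frame of frame_mid between -0.014 and 0.014 m and y of box_mid in the frame of frame_mid between -0.014 and 0.014 m and z of box_mid in the frame of frame_mid below 0.025 m and angle between the x axis of box_mid and the y axis of frame_mid, either way round below 0.22 rad and contact force between the fingers and glue_box below 0.05 N and value of joint toggle below 0.2 rad), for 0.2 s.
2. the bat is drawn outward while still on the off side (value of joint bat above 0.004 m and value of joint toggle below 0.3 rad), for 0.05 s.
3. the bat is flipped over to the on side (value of joint toggle above 0.75 rad), for 0.05 s.
At the end, for the whole second after the job is handed in: The box stands lid up, at rest on the plate, its centre within 14 mm of the frame's middle along each frame axis and its long sides within 0.22 rad of the frame's; the toggle is on (swing over 0.75 rad) with its bat sprung back in (less than 2 mm out) (x of box_mid in the frame of frame_mid between -0.014 and 0.014 m and y of box_mid in the frame of frame_mid between -0.014 and 0.014 m and z of box_mid in the frame of frame_mid between 0.019 and 0.025 m and angle between box_mid's own z axis and vertical below 0.06 rad and angle between the x axis of box_mid and the y axis of frame_mid, either way round below 0.22 rad and linear speed of glue_box below 0.02 m/s and value of joint toggle above 0.75 rad and value of joint bat below 0.002 m); the robot touches nothing.
It fails at once if the wet-glued box is squeezed: the fingers' forces on it exceed 30 N in all (contact force between the fingers and glue_box above 30 N).
It fails at once if the box is pressed or knocked on the vacuum unit with more than 40 N (contact force between glue_box and vac above 40 N).
It fails at once if the box is dropped (falls freely for more than about 10 mm) (contact force between glue_box and anything else below 0.05 N and linear speed of glue_box above 0.45 m/s).
It fails at once if another thing on the bench is moved by more than 20 mm (distance of any of big_box, cup, sanding_block, hammer, rule, tin, offcuts from where it was at the start of the episode above 0.02 m).
It also fails if it takes over 50 s, if anything falls off the work surface, if the arm or the gripper's body presses on something with over 40 N, if the wrist force passes 120 N, or if a joint passes its speed limit or range.

ROBOT

A 6-joint arm with a two-finger parallel gripper is mounted at the origin on the work surface. World frame = base frame: x ahead of the robot, y to its left, z up, the work surface at z = 0. Lengths are in m, angles in rad, forces in N, time in s.
With the tool pointing down it reaches from about 0.3 to 0.85 m from the base axis. Payload 4.2 kg.
Tool frame: the origin (TCP) lies midway between the tips of the shut fingers; the grasp point (between the pads) lies 19 mm behind it (r.pinch_z is the distance from the TCP to the grasp point, in m); x points along the fingers, y is the direction in which the jaws open and shut, and the axes are right-handed (so a half turn about x gives the same grasp; the last joint's range is limited). The gripper opens to 91 mm and grips with 3 to 60 N. Pads are 32 mm wide; open, the fingers measure 118 mm over their backs; the gripper's body (76 mm by 178 mm) begins 60 mm behind the grasp point.
Start: joints at [-1.123, 0.32, 1.565, -0, 1.257, -0.02], TCP at [0.259, -0.513, 0.214] pointing down, gripper open.
Joint ranges: [-3.11, 3.11], [-0.84, 2.01], [0.21, 2.61], [-1.34, 4.49], [0.05, 2.63], [-2.56, 2.56]. Speed limits (rad/s): [2.57, 2.57, 3.14, 3.14, 3.14, 3.14].

INTERFACE

Orientations are given as [roll, pitch, yaw] about the fixed x, y, z axes, in that order (R = Rz(yaw) Ry(pitch) Rx(roll)).
In Python, from station import r gives the robot as it stands. Calls block until the motion is done:
- r.goto(position, orientation): joint-space move of the TCP to a pose.
- r.move_linear(position, rot=None, vel=0.15): straight line of the TCP; rot=None keeps the orientation; vel is the mean speed in m/s.
- r.goto_joints(angles): joint-space move.
- r.ungrasp() and r.grab(strength=None): open the fingers fully, or close them until they stop; strength is the grip in N (None keeps the last).
- r.sleep(seconds).
- r.ik(position, orientation): joint angles nearest the present ones, or None.
- r.snapshot(name): name is "side" or "top"; returns (picture, depth): 400x640x3 uint8, red, green, blue; 400x640 float32, m along the optical axis (not along the pixel's ray), 0 where there is no reading.
- r.camera_params(name): a dict with "fx", "fy", "cx", "cy" (pixels), "k1" (the pictures are not rectified: a ray, as slopes to the right and down, at radius r is drawn at 1 + k1 r^2 times it, then the intrinsics apply), "pose" (4x4, takes a point from camera to world coordinates). Camera axes: x right, y down, z forward; pixel columns grow to the right and rows downward; lengths in m; the calibration is good to about 2 mm. A picture is of the moment at which its call begins. camera_params takes no time and is no camera call.
A pose or a line that the arm cannot do raises r.PlanningError and nothing moves.
- r.sign_off(): hands the job in, once; it reports no verdict.
Trained networks look in the newest picture that a camera, given by its name, has taken for a name from the list of things; names that differ only in an ending like _2 or _b are one class to them, and where a whole thing is asked for, a point or a joint stands for the part that bears it (a point fixed in the world has none). Each returns a list of dicts, best first, with "confidence" (0 to 1); they miss things now and then, are a little off and sometimes report something else, mostly with a low value. They report only what shows in the picture. A call takes as long as a camera call. They do not tell look-alikes from the thing itself.
- r.find_in(camera, name): "location" ([x, y, z] in m, in the coordinates of the camera as it stood for that picture, good to about 4 mm: the middle of the surface that is visible of it).
- r.outline_of(camera, name): "mask" (400x640 bool, what is visible of it).
- r.place_of(camera, name): "location" ([x, y, z] in m, in the coordinates of the camera as it stood for that picture, good to about 4 mm: a listed point, or the origin of a listed thing).
Readings, each from a call of its own:
- r.current_clock(): time.
- r.current_q(): joint angles.
- r.current_joint_velocities(): joint speeds.
- r.current_tau(): joint torques, N m.
- r.current_ee_pos(): TCP position.
- r.current_orientation(): TCP orientation.
- r.current_wrist_force(): force on the tool from outside, world axes, zero at the start.
- r.current_ft_torque(): the same for the moment, N m.
- r.current_finger_gap(): opening from 0.0 (shut) to 1.0 (fully open).
Only numpy, scipy, OpenCV 4.12 (cv2) and the standard library are available. Lean on these libraries where they do the work, as an engineer would, in place of code of your own. Each camera call takes 0.05 s, during which the arm holds its last target.

## Working session

There is one attempt and no reset: what is moved stays moved. The work goes in short steps, each a Python script; the robot and the scene stay as the last script left them, time stands still between calls to the robot, and variables do not carry over. Pictures are saved under pics/ and viewed, and the job is handed in when it is done.

```bash
ls; mkdir -p pics
cat > h.py <<'E'
import numpy as np, cv2
from station import r
def snap(n,tag):
    p,d=r.snapshot(n); cv2.imwrite(f'pics/{tag}.png',p[:,:,::-1]); np.savez(f'pics/{tag}.npz',p=p,d=d,pose=r.camera_params(n)['pose']); return p,d
def undist(c,uv):
    K=np.array([[c['fx'],0,c['cx']],[0,c['fy'],c['cy']],[0,0,1.]])
    # drawn = ray*(1+k1 r^2)
    return cv2.undistortPoints(np.array(uv,float).reshape(-1,1,2),K,np.array([c['k1'],0,0,0,0.])).reshape(-1,2)
def px2w(n,uv,depth):
    c=r.camera_params(n); s=undist(c,uv); z=np.array(depth,float).reshape(-1)
    P=np.c_[s*z[:,None],z]; T=np.array(c['pose']); return P@T[:3,:3].T+T[:3,3]
def px_plane(n,uv,h):
    c=r.camera_params(n); s=undist(c,uv); T=np.array(c['pose'])
    D=np.c_[s,np.ones(len(s))]@T[:3,:3].T; t=(h-T[2,3])/D[:,2]; return T[:3,3]+D*t[:,None]
def c2w(n,p):
    T=np.array(r.camera_params(n)['pose']); return T[:3,:3]@np.array(p)+T[:3,3]
def w2px(n,P):
    c=r.camera_params(n); T=np.array(c['pose']); q=(np.atleast_2d(P)-T[:3,3])@T[:3,:3]
    s=q[:,:2]/q[:,2:]; rr=(s**2).sum(1,keepdims=True); s=s*(1+c['k1']*rr); return s*[c['fx'],c['fy']]+[c['cx'],c['cy']]
E
python3 - <<'E'
from h import *
np.set_printoptions(precision=4,suppress=True)
print(r.current_clock(),r.current_orientation(),r.pinch_z)
for n in('side','top'):
    c=r.camera_params(n); print(n,c)
    snap(n,n+'0')
    for k in('box_mid','frame_mid','bat_head','toggle_pivot','big_box','cup','tin'):
        for o in r.place_of(n,k): print(n,k,round(o['confidence'],2),c2w(n,o['location']),w2px(n,c2w(n,o['location'])))
E
```

```text
pics
0.0 [-1.5948  1.569   2.0146] 0.0188
side {'fx': 473.3985847320025, 'fy': 473.3985847320025, 'cx': 321.28036709575485, 'cy': 199.45248136982548, 'k1': -0.014414604472652078, 'pose': array([[-0.8318, -0.4016,  0.3832, -0.0724],
       [-0.5549,  0.5846, -0.5919,  0.9589],
       [ 0.0137, -0.7049, -0.7091,  1.1684],
       [ 0.    ,  0.    ,  0.    ,  1.    ]])}
side box_mid 0.96 [0.3207 0.1232 0.0204] [[360.522  252.2503]]
side box_mid 0.75 [0.4709 0.2395 0.0242] [[298.883 254.398]]
side box_mid 0.63 [0.6654 0.134  0.0242] [[269.9494 207.8282]]
side box_mid 0.62 [0.6871 0.4106 0.0233] [[207.5951 259.6076]]
side frame_mid 0.75 [ 0.4981 -0.0187  0.0478] [[336.9233 196.2704]]
side frame_mid 0.57 [0.6036 0.5294 0.0006] [[201.4876 305.3633]]
side frame_mid 0.48 [0.5456 0.3959 0.0008] [[247.654  282.5867]]
side bat_head 0.38 [ 0.4744 -0.1762  0.0906] [[367.3847 163.9611]]
side toggle_pivot 0.57 [ 0.4958 -0.1693  0.0495] [[360.2146 171.5416]]
side big_box 0.87 [0.5485 0.397  0.0039] [[246.5482 281.7731]]
side cup 0.68 [0.6339 0.2713 0.0004] [[251.5536 242.7214]]
side tin 0.84 [ 0.3247 
[... 422 characters left out ...]
13]]
top box_mid 0.71 [0.6664 0.1374 0.02  ] [[295.9044 149.1496]]
top box_mid 0.6 [ 0.4958 -0.1764  0.0445] [[388.0983 195.5603]]
top box_mid 0.58 [0.3193 0.1276 0.0192] [[297.6936 248.6939]]
top frame_mid 0.91 [ 0.5017 -0.0122  0.0452] [[339.3558 193.7775]]
top bat_head 0.43 [ 0.4738 -0.17    0.0841] [[388.1616 199.7287]]
top bat_head 0.22 [0.6391 0.2762 0.0011] [[256.8591 158.2124]]
top toggle_pivot 0.65 [ 0.4979 -0.1719  0.0444] [[386.7391 194.9669]]
top big_box 0.96 [0.5477 0.3991 0.0003] [[221.1888 183.4816]]
top cup 0.36 [ 0.5766 -0.4298 -0.0021] [[457.0643 175.7688]]
top tin 0.56 [ 0.3246 -0.4321 -0.0004] [[462.1887 247.4417]]
top tin 0.18 [0.6044 0.5324 0.0002] [[184.66   167.9305]]
```

View pics/side0.png

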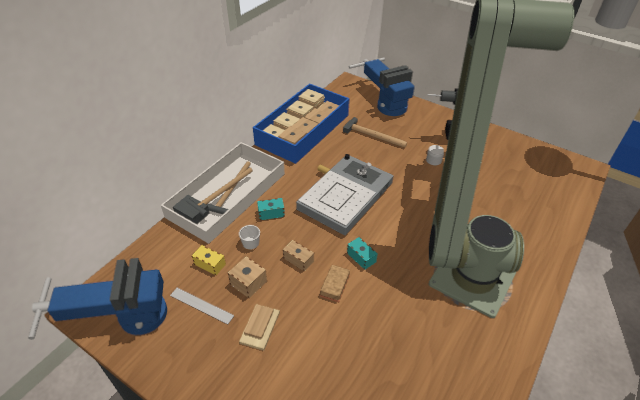

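View pics/top0.png

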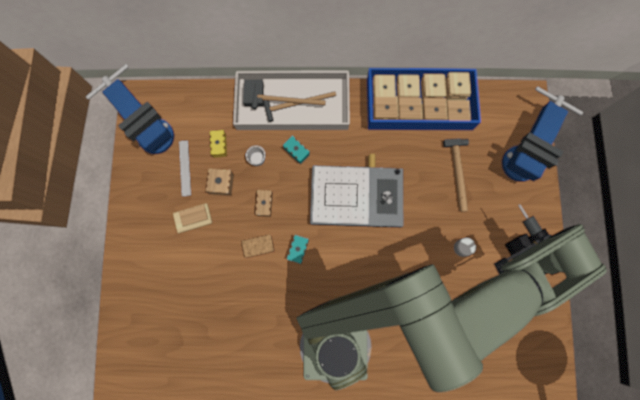

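Run:
```python
import cv2,numpy as np
a=cv2.imread('pics/side0.png')[180:300,190:390]; b=cv2.imread('pics/top0.png')[130:280,180:430]
cv2.imwrite('pics/c1.png',cv2.resize(a,None,fx=4,fy=4,interpolation=2)); cv2.imwrite('pics/c2.png',cv2.resize(b,None,fx=3.2,fy=3.2,interpolation=2))
```

```text
(no output)
```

View pics/c1.png

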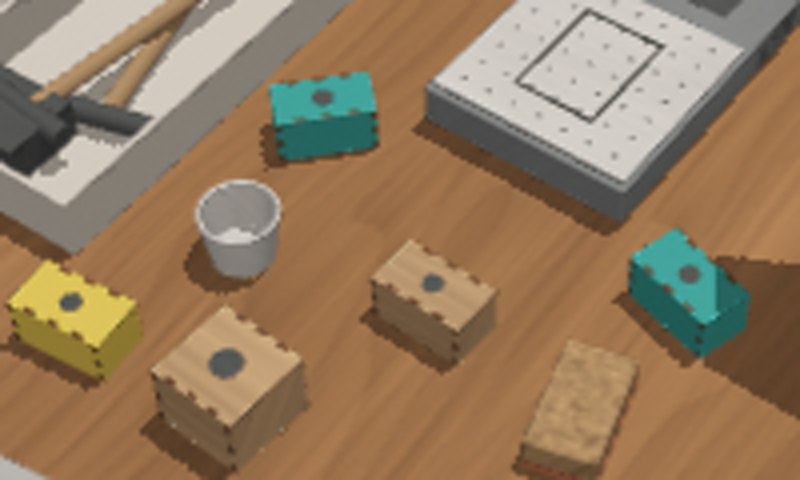

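View pics/c2.png

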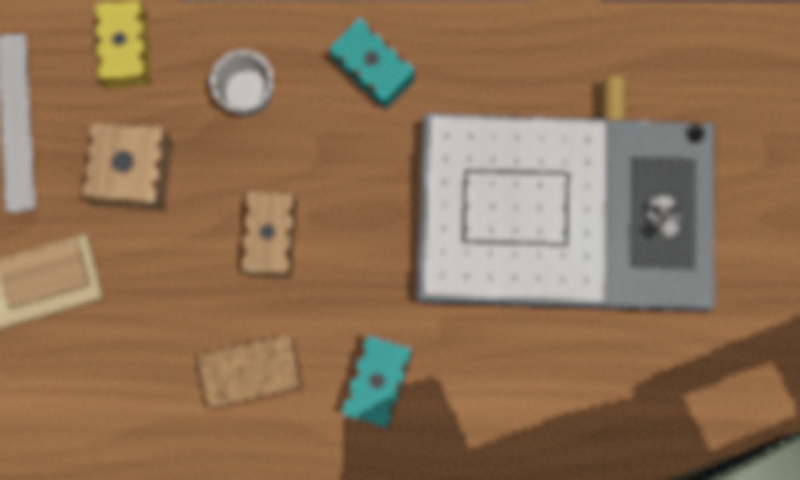

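The plywood candidates for box_mid are:
- Natural wood: side (298,254), top (264,203).
- Turquoise: side (361,252) and (270,208).
- Yellow: side (207,260).
- Larger plywood: side (247,277).

The natural-wood one with a lid of about 84x48 fits, and the crops confirm it. Next I'll measure it, the deck frame and the toggle.

```bash
cat > meas.py <<'E'
from h import *
np.set_printoptions(precision=4,suppress=True)
def cloud(n,tag):
    d=np.load(f'pics/{tag}.npz')['d']; v,u=np.nonzero(d>0); P=px2w(n,np.c_[u,v],d[v,u]); return P,u,v
if __name__=='__main__':
  for n in('side','top'):
    P,u,v=cloud(n,n+'0'); img=np.load(f'pics/{n}0.npz')['p'].astype(int)
    m=(np.hypot(P[:,0]-.4747,P[:,1]-.243)<.07)
    for lo,hi in((-.01,.01),(.036,.052)):
        k=m&(P[:,2]>lo)&(P[:,2]<hi); print(n,lo,k.sum(),np.median(P[k],0))
    k=m&(P[:,2]>.036)
    print(n,'lid rect',cv2.minAreaRect((P[k,:2]*1000).astype(np.float32)), np.percentile(P[k,2],[5,50,95]))
    # frame: dark pixels on the deck near middle
    g=img[v,u].sum(1)/3
    m=(np.abs(P[:,0]-.50)<.052)&(np.abs(P[:,1]+.015)<.068)
    print('deck z',np.median(P[m,2]),np.percentile(g[m],[2,10,50,90]))
    m2=m&(g<130); Q=px_plane(n,np.c_[u,v][m2],.05)
    print(n,'frame',m2.sum(),cv2.minAreaRect((Q[:,:2]*1000).astype(np.float32)))
    # deck/base rect
    m=(P[:,2]>.04)&(P[:,2]<.056)&(np.abs(P[:,0]-.5)<.16)&(P[:,1]<.12)&(P[:,1]>-.3)
    print(n,'unit',cv2.minAreaRect((P[m,:2]*1000).astype(np.float32)))
    m=(P[:,2]>.062)&(P[:,2]<.12)&(np.hypot(P[:,0]-.49,P[:,1]+.17)<.08); print(n,'bat pts',m.sum());print(P[m][np.argsort(-P[m,2])])
E
python3 meas.py
python3 - <<'E'
import cv2
for n,(u,v) in dict(side=(366,168),top=(388,197)).items():
    a=cv2.imread(f'pics/{n}0.png')[v-30:v+30,u-40:u+40]; cv2.imwrite(f'pics/t_{n}.png',cv2.resize(a,None,fx=8,fy=8,interpolation=2))
E
```

```text
side -0.01 747 [0.4638 0.2678 0.0003]
side 0.036 395 [0.4704 0.2448 0.0436]
side lid rect ((471.1129150390625, 241.45819091796875), (53.73417663574219, 84.3578109741211), 87.83602142333984) [0.0385 0.0436 0.0478]
deck z 0.04993345159315754 [ 88.4    126.1333 202.3333 204.6667]
side frame 98 ((498.754638671875, -19.567176818847656), (111.70499420166016, 79.1258544921875), 88.7796630859375)
side unit ((500.0126953125, -55.52604675292969), (319.46331787109375, 350.0279541015625), 0.024069858714938164)
side bat pts 52
[[ 0.4675 -0.1739  0.1   ]
 [ 0.465  -0.1694  0.0999]
 [ 0.465  -0.1765  0.0994]
 [ 0.4712 -0.1736  0.0984]
 [ 0.4667 -0.166   0.0969]
 [ 0.4723 -0.1689  0.0967]
 [ 0.4697 -0.1713  0.0962]
 [ 0.4641 -0.1755  0.096 ]
 [ 0.4702 -0.1654  0.0956]
 [ 0.476  -0.1687  0.095 ]
 [ 0.462  -0.172   0.0949]
 [ 0.4624 -0.1658  0.0946]
 [ 0.4738 -0.1649  0.0942]
 [ 0.4598 -0.1683  0.0941]
 [ 0.4768 -0.1772  0.0931]
 [ 0.4658 -0.172   0.093 ]
 [ 0.4704 -0.1667  0.09  ]
 [ 0.4687 -0.171   0.0878]
 [ 0.4643 -0.1707  0.0855]
 [ 0.4706 -0.1678  0.0845]
 [ 0.4736 -0.1661  0.0842]
 [ 0.468  -0.
[... 1454 characters left out ...]
  return cv2.undistortPoints(np.array(uv,float).reshape(-1,1,2),K,np.array([c['k1'],0,0,0,0.])).reshape(-1,2)
           ~~~~~~~~~~~~~~~~~~~^^^^^^^^^^^^^^^^^^^^^^^^^^^^^^^^^^^^^^^^^^^^^^^^^^^^^^^^^^^^^^^^^^^
cv2.error: OpenCV(4.12.0) /io/opencv/modules/calib3d/src/undistort.dispatch.cpp:347: error: (-215:Assertion failed) CV_IS_MAT(_src) && CV_IS_MAT(_dst) && (_src->rows == 1 || _src->cols == 1) && (_dst->rows == 1 || _dst->cols == 1) && _src->cols + _src->rows - 1 == _dst->rows + _dst->cols - 1 && (CV_MAT_TYPE(_src->type) == CV_32FC2 || CV_MAT_TYPE(_src->type) == CV_64FC2) && (CV_MAT_TYPE(_dst->type) == CV_32FC2 || CV_MAT_TYPE(_dst->type) == CV_64FC2) in function 'cvUndistortPointsInternal'
```

View pics/t_side.png

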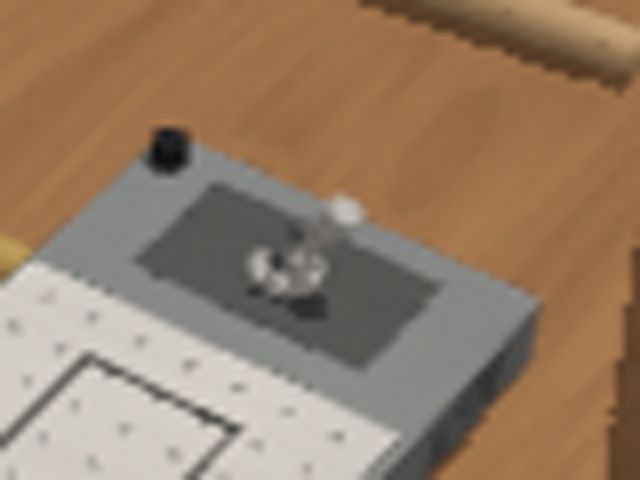

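View pics/t_top.png

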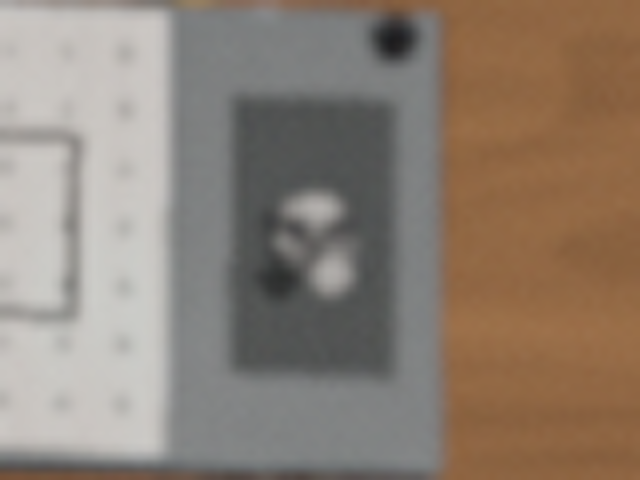

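```bash
cat > fit.py <<'E'
from h import *
from scipy.optimize import minimize
from scipy.ndimage import map_coordinates, gaussian_filter
np.set_printoptions(precision=4,suppress=True)
t=np.linspace(-.5,.5,60)
def rect(a,b): # a along unit x, b along unit y
    return np.r_[np.c_[t*a,0*t+b/2],np.c_[t*a,0*t-b/2],np.c_[0*t+a/2,t*b],np.c_[0*t-a/2,t*b]]
def W(p,R,z):
    c,s=np.cos(p[2]),np.sin(p[2]); return np.c_[p[0]+c*R[:,0]-s*R[:,1],p[1]+s*R[:,0]+c*R[:,1],0*R[:,0]+z]
def fit_frame(n,p0,z=.05,tag=None):
    g=np.load(f'pics/{tag or n+"0"}.npz')['p'].astype(float).mean(2); g=gaussian_filter(g,.7)
    best=None
    for L in(2,3,4,5):
        R=rect((72+L)/1e3,(104+L)/1e3)
        f=lambda q:map_coordinates(g,w2px(n,W([q[0]*.01,q[1]*.01,q[2]*.1],R,z))[:,::-1].T,order=1).mean()
        for y in(-.05,.0,.05):
            o=minimize(f,[p0[0]*100,p0[1]*100,y*10],method='Nelder-Mead',options=dict(xatol=1e-3,fatol=1e-3,initial_simplex=[[p0[0]*100+a,p0[1]*100+b,y*10+c] for a,b,c in((0,0,0),(.6,0,0),(0,.6,0),(0,0,.5))]))
            if best is None or o.fun<best[0]: best=(o.fun,L,o.x*[.01,.01,.1])
    return best
def mask_fit(n,dims,p0,H,mask,zb=0):
    # fit box silhouette to mask by IoU
    m=mask.astype(np.uint8); 
    def sil(p):
        a,b=dims; C=np.array([[a,b],[a,-b],[-a,-b],[-a,b]])/2
        P=np.r_[W(p,C,zb),W(p,C,zb+H)]; h=cv2.convexHull((w2px(n,P)*16+0).astype(np.float32)).astype(np.int32)
        im=np.zeros(m.shape,np.uint8); cv2.fillConvexPoly(im,h,1,shift=4); return im
    def f(q):
        s=sil([q[0]*.01,q[1]*.01,q[2]*.1]); return -(s&m).sum()/(s|m).sum()
    best=None
    for y in(-.1,0,.1):
        o=minimize(f,[p0[0]*100,p0[1]*100,(p0[2]+y)*10],method='Nelder-Mead',options=dict(initial_simplex=[[p0[0]*100+a,p0[1]*100+b,(p0[2]+y)*10+c] for a,b,c in((0,0,0),(.6,0,0),(0,.6,0),(0,0,1))]))
        if best is None or o.fun<best[0]: best=(o.fun,o.x*[.01,.01,.1])
    return best
if __name__=='__main__':
  for n in('side','top'):
    print(n,'frame',fit_frame(n,(.50,-.016)))
    for name in('box_mid',):
        for o in r.outline_of(n,name):
            vv,uu=np.nonzero(o['mask']); 
            c=np.array([uu.mean(),vv.mean()]); 
            w=px_plane(n,c[None],.03)[0]
            if np.hypot(*(w[:2]-[.474,.243]))<.04: print(n,'box',o['confidence'],mask_fit(n,(.084,.048),(.473,.243,0.),.044,o['mask']))
  print(r.current_clock())
E
python3 fit.py
```

```text
side frame (np.float64(144.46719576397672), 3, array([ 0.4987, -0.0197, -0.0297]))
top frame (np.float64(158.28649024647788), 3, array([ 0.4999, -0.0173, -0.0041]))
top box 0.78 (np.float64(0.0), array([ 0.5017,  0.3197, -1.3889]))
0.9fit.py:28: RuntimeWarning: overflow encountered in scalar negative
  s=sil([q[0]*.01,q[1]*.01,q[2]*.1]); return -(s&m).sum()/(s|m).sum()
```

```bash
sed -i 's/return -(s&m).sum()\/(s|m).sum()/return -float((s\&m).sum())\/float((s|m).sum())/' fit.py
python3 - <<'E'
from fit import *
for n in('side','top'):
    snap(n,n+'1')
    for rep in range(2):
      for o in r.outline_of(n,'box_mid'):
        vv,uu=np.nonzero(o['mask']); w=px_plane(n,np.array([[uu.mean(),vv.mean()]]),.03)[0]
        if np.hypot(*(w[:2]-[.474,.243]))<.04: print(n,'box',o['confidence'],mask_fit(n,(.084,.048),(.473,.243,0.),.044,o['mask']))
# joint frame fit
G={n:gaussian_filter(np.load(f'pics/{n}0.npz')['p'].astype(float).mean(2),.7) for n in('side','top')}
# line contrast profile vs yaw, per camera
for n in G:
    for L in (3,):
        R=rect(.075,.107)
        for y in np.arange(-.08,.081,.02):
            f=lambda q:map_coordinates(G[n],w2px(n,W([q[0]*.01,q[1]*.01,y],R,.05))[:,::-1].T,order=1).mean()
            o=minimize(f,[49.9/1,-1.8],method='Nelder-Mead',options=dict(initial_simplex=[[49.9,-1.8],[50.2,-1.8],[49.9,-1.5]])); print(n,round(y,3),o.fun,o.x)
# unit rotation by deck outer: bright deck mask
for n in G:
    p=np.load(f'pics/{n}0.npz'); img=p['p'].astype(int); 
    lab=(img.min(2)>165)&(img.max(2)-img.min(2)<25)
    lab=cv2.morphologyEx(lab.astype(np.uint8),cv2.MORPH_CLOSE,np.ones((7,7)))
    k,L,st,ce=cv2.connectedComponentsWithStats(lab); u,v=w2px(n,[[.49,-.0,.05]])[0].astype(int)
    vv,uu=np.nonzero(L==L[v,u]); Q=px_plane(n,np.c_[uu,vv],.05); print(n,len(vv),cv2.minAreaRect((Q[:,:2]*1000).astype(np.float32)))
E
```

```text
side box 0.92 (np.float64(-0.9652042360060514), array([ 0.4724,  0.2406, -0.0421]))
side box 0.92 (np.float64(-0.9652042360060514), array([ 0.4724,  0.2406, -0.0421]))
top box 0.7 (np.float64(-0.9623059866962306), array([ 0.4738,  0.2439, -0.0156]))
top box 0.7 (np.float64(-0.9623059866962306), array([ 0.4738,  0.2439, -0.0156]))
side -0.08 147.50495821068023 [49.8703 -1.974 ]
side -0.06 145.69565784995092 [49.8678 -1.9674]
side -0.04 144.64745636829375 [49.8676 -1.9663]
side -0.02 144.54227891111157 [49.8684 -1.966 ]
side 0.0 145.42363744095044 [49.8744 -1.9615]
side 0.02 147.15711598631114 [49.8662 -1.9556]
side 0.04 149.5279975740211 [49.8651 -1.9494]
side 0.06 152.32014033275092 [49.8546 -1.955 ]
side 0.08 155.1764306487515 [49.8668 -1.9493]
top -0.08 159.972978878669 [49.902  -1.6315]
top -0.06 158.99988837411837 [49.8953 -1.6336]
top -0.04 158.46747726286333 [49.885  -1.6826]
top -0.02 158.348679147279 [49.9432 -1.712 ]
top 0.0 158.35583416212177 [49.9934 -1.7247]
top 0.02 159.6740633454053 [49.9779 -1.6812]
top 0.04 161.08625996923664 [49.9461 -1.6408]
top 0.06 162.5219824601937 [49.9154 -1.6101]
top 0.08 164.11616114351884 [49.908 -1.599]
side 2190 ((498.01513671875, -18.905685424804688), (185.76914978027344, 189.46826171875), 88.34806060791016)
top 3052 ((499.181396484375, -16.87647247314453), (184.15316772460938, 190.76123046875), 88.27722930908203)
```

The two cameras agree within about 3 mm on everything:

| Item | Average of both cameras |
|---|---|
| Box | (0.473, 0.242), yaw -0.03, long along world x, lid z about 0.044 |
| Frame | (0.499, -0.018), yaw about -0.027, deck about 0.050 |
| Bat head | expected near (0.4725, -0.1725, 0.088), matches the depth points |

Now the pick.

```bash
cat >> h.py <<'E'
from scipy.spatial.transform import Rotation as Rn
def down(th):
    """tool pointing down, jaw (tool y) along world direction th"""
    x=np.array([0,0,-1.]); y=np.array([np.cos(th),np.sin(th),0]); return list(Rn.from_matrix(np.c_[x,y,np.cross(x,y)]).as_euler('xyz'))
E
python3 - <<'E' 2>&1 | grep -v Warn
from h import *
np.set_printoptions(precision=4,suppress=True)
for a in(np.pi/2-.03,-np.pi/2-.03):
    q=r.ik([.473,.242,.011],down(a)); print('grasp',a,q)
for a in(-.027,np.pi-.027): print('place',a,r.ik([.499,-.018,.064],down(a)))
print(r.current_q(), r.current_finger_gap(), r.current_wrist_force())
E
```

```text
grasp 1.5407963267948965 [ 0.4513  0.4654  1.9269 -0.      0.7493 -1.0895]
grasp -1.6007963267948966 [ 0.4513  0.4654  1.9269 -0.      0.7493  2.0521]
place -0.027 [-0.0591  0.3527  1.9453  0.      0.8437 -0.0321]
place 3.114592653589793 None
[-1.123   0.3196  1.5645 -0.      1.2574 -0.02  ] 1.0000224735306542 [-0.2022  0.361   0.5529]
```

```bash
python3 - <<'E' 2>&1 | grep -v Warn
from h import *
np.set_printoptions(precision=4,suppress=True)
o=down(np.pi/2-.03)
r.goto([.473,.242,.13],o); print(r.current_clock(),r.current_ee_pos())
r.move_linear([.473,.242,.011],vel=.12)
print(r.current_clock(),r.current_ee_pos(),r.current_wrist_force(),r.current_finger_gap())
snap('side','side2')
E
python3 - <<'E'
import cv2
a=cv2.imread('pics/side2.png')[170:320,190:390]; cv2.imwrite('pics/c3.png',cv2.resize(a,None,fx=4,fy=4,interpolation=2))
E
```

```text
3.9833 [0.4734 0.2414 0.1301]
5.125 [0.4736 0.2422 0.0116] [-0.2785  0.1089  0.2203] 0.9971127939095003
```

View pics/c3.png

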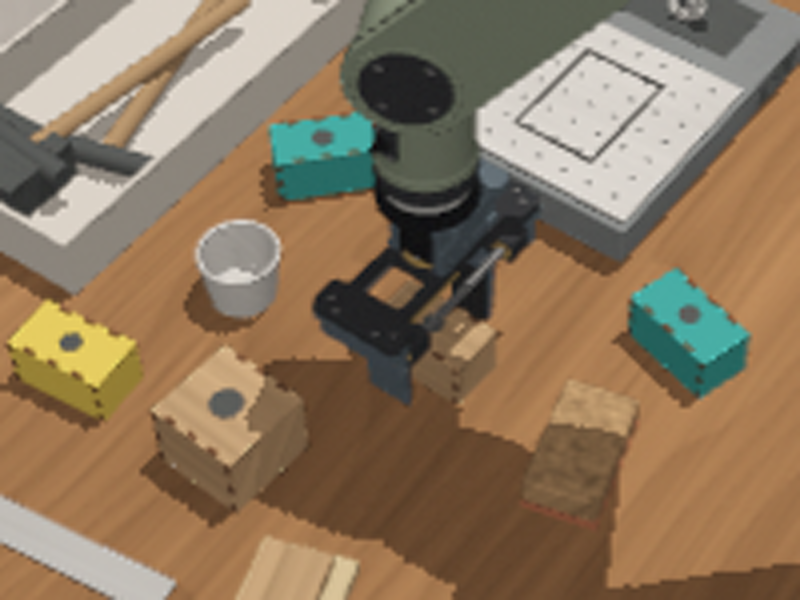

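The open fingers straddle the plywood box (crop about (455,355)) and nothing is touching. I'll grip lightly at 6 N and lift slowly.

```bash
python3 - <<'E' 2>&1 | grep -v Warn
from h import *
np.set_printoptions(precision=4,suppress=True)
r.grab(6); print(r.current_clock(),r.current_finger_gap()*.091,r.current_wrist_force())
p=r.current_ee_pos()
r.move_linear([.473,.242,.05],vel=.06); r.sleep(.2)
print(r.current_clock(),r.current_ee_pos(),r.current_finger_gap()*.091,r.current_wrist_force())
snap('side','side3')
E
python3 - <<'E'
import cv2
a=cv2.imread('pics/side3.png')[170:320,190:390]; cv2.imwrite('pics/c4.png',cv2.resize(a,None,fx=4,fy=4,interpolation=2))
E
```

```text
5.9 0.04836428038626004 [ 0.747  -0.2389  1.1895]
6.9 [0.4727 0.2419 0.0496] 0.04840681308953652 [ 0.8023 -0.0729 -0.6691]
```

View pics/c4.png

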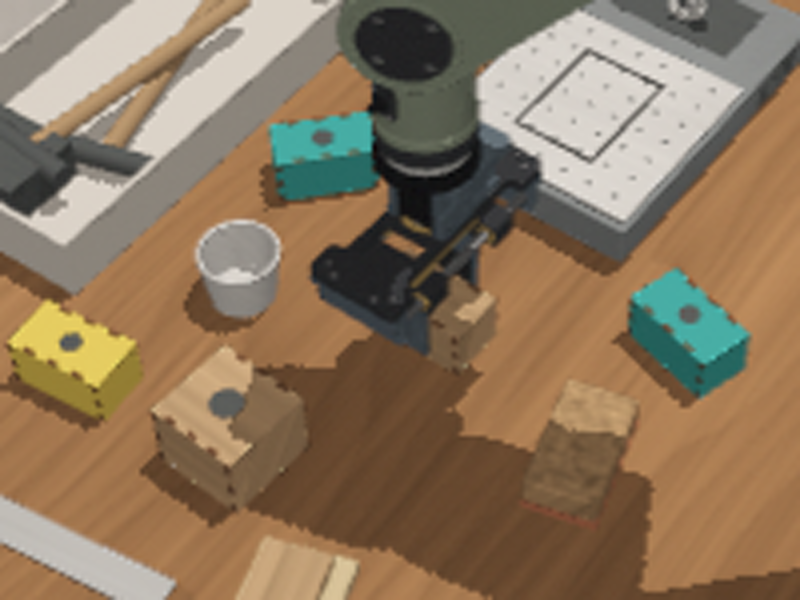

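```bash
python3 - <<'E' 2>&1 | grep -v Warn
from h import *
np.set_printoptions(precision=4,suppress=True)
r.move_linear([.473,.242,.14],vel=.12)
o=down(-.027)
r.goto([.499,-.018,.14],o); print(r.current_clock(),r.current_ee_pos(),r.current_finger_gap()*.091)
r.move_linear([.499,-.018,.072],vel=.08); r.sleep(.1)
print(r.current_clock(),r.current_ee_pos(),r.current_finger_gap()*.091,r.current_wrist_force())
for n in('side','top'): snap(n,n+'4')
E
python3 - <<'E'
import cv2
a=cv2.imread('pics/side4.png')[130:260,260:430]; cv2.imwrite('pics/c5.png',cv2.resize(a,None,fx=4.5,fy=4.5,interpolation=2))
E
```

```text
8.875 [ 0.4989 -0.0175  0.1396] 0.04801020613886566
9.975 [ 0.4995 -0.018   0.0726] 0.04818066673981346 [ 0.6432  0.565  -1.5369]
```

View pics/c5.png

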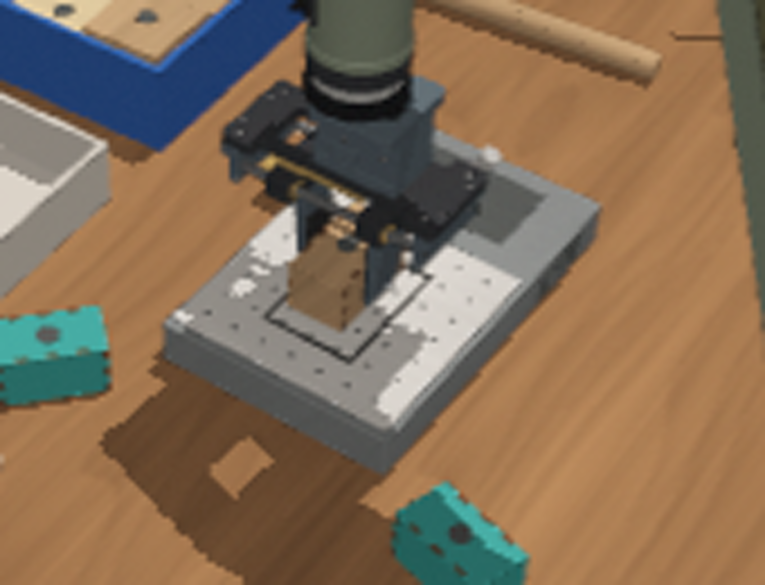

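The box hangs level and square above the frame. I'll lower it in small steps while watching the force, and release at contact.

```bash
python3 - <<'E' 2>&1 | grep -v Warn
from h import *
np.set_printoptions(precision=4,suppress=True)
f0=np.mean([r.current_wrist_force()[2] for _ in range(5)])
for z in(.067,.065,.064,.063,.0622,.0614,.0606,.0598):
    r.move_linear([.4995,-.018,z],vel=.03); f=np.mean([r.current_wrist_force()[2] for _ in range(5)])
    print(z,r.current_ee_pos()[2],f-f0)
    if f-f0>1.5: break
r.ungrasp(); r.sleep(.1); print(r.current_clock(),r.current_finger_gap())
r.move_linear([.4995,-.018,.16],vel=.15)
print(r.current_clock(),r.current_wrist_force())
E
```

```text
0.067 0.06673589455983339 -0.2206328728290501
0.065 0.06486755409898445 0.12872239987575573
0.064 0.06393932247814084 0.07352482655674075
0.063 0.06295515661004943 -0.161176737767442
0.0622 0.062152245028963576 -0.42199577294237844
0.0614 0.061326493144411326 0.1433774381100582
0.0606 0.06089046064313408 3.4069834033443027
12.7917 1.0010749339876548
13.6083 [-1.0322  0.2753 -1.1873]
```

```bash
python3 - <<'E' 2>&1 | grep -v Warn
from fit import *
o=down(np.pi/2-.027)
print(r.ik([.4725,-.1727,.16],o), r.ik([.4725,-.1727,.16],down(-np.pi/2-.027)))
r.goto([.4725,-.1727,.17],down(np.pi/2-.027)); print(r.current_clock(),r.current_ee_pos())
for n in('side','top'):
    snap(n,n+'5')
    for o in r.outline_of(n,'box_mid'):
        vv,uu=np.nonzero(o['mask']); w=px_plane(n,np.array([[uu.mean(),vv.mean()]]),.08)[0]
        if np.hypot(*(w[:2]-[.499,-.018]))<.05: print(n,'box',o['confidence'],len(vv),mask_fit(n,(.048,.084),(.499,-.018,0.),.044,o['mask'],.05))
    for k in('bat_head','toggle_pivot'):
        for o in r.place_of(n,k): print(n,k,o['confidence'],c2w(n,o['location']))
E
python3 - <<'E'
import cv2
a=cv2.imread('pics/side5.png')[120:260,260:430]; b=cv2.imread('pics/top5.png')[140:260,280:440]
cv2.imwrite('pics/c6.png',cv2.resize(a,None,fx=4.2,fy=4.2,interpolation=2)); cv2.imwrite('pics/c7.png',cv2.resize(b,None,fx=4.5,fy=4.5,interpolation=2))
E
```

```text
[-0.3733  0.2503  1.8092  0.      1.0822 -1.9171] [-0.3733  0.2503  1.8092  0.      1.0822  1.2245]
15.2583 [ 0.4724 -0.1725  0.1696]
side bat_head 0.47 [0.6363 0.2707 0.0004]
side bat_head 0.36 [ 0.4722 -0.1758  0.0907]
side toggle_pivot 0.62 [ 0.4955 -0.1719  0.0521]
top box 0.79 426 (np.float64(-0.8930817610062893), array([ 0.4976, -0.0131, -0.063 ]))
top box 0.44 3269 (np.float64(-0.15082266910420475), array([ 0.5565, -0.0581, -0.0161]))
top toggle_pivot 0.67 [ 0.4993 -0.1707  0.043 ]
```

View pics/c6.png

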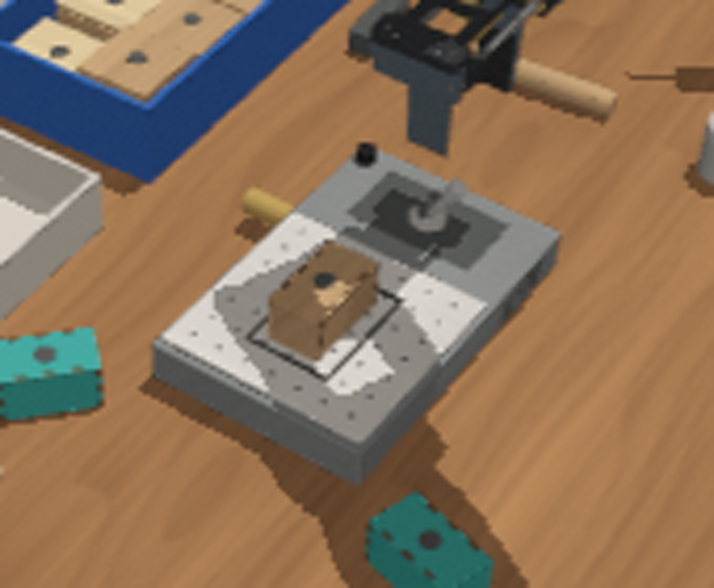

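View pics/c7.png

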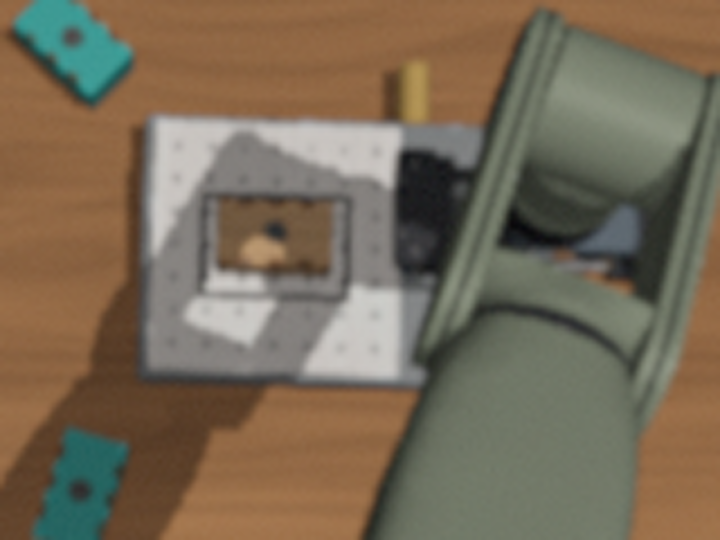

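```bash
python3 - <<'E' 2>&1 | grep -v Warn
from meas import *
for n in('side','top'):
    P,u,v=cloud(n,n+'5'); m=(np.abs(P[:,0]-.499)<.06)&(np.abs(P[:,1]+.018)<.07)&(P[:,2]>.087)&(P[:,2]<.102)
    print(n,m.sum(),np.median(P[m,2]),P[m].mean(0),cv2.minAreaRect((P[m,:2]*1000).astype(np.float32)))
P,u,v=cloud('side','side0'); 
E
```

```text
side 294 0.09428410170326307 [ 0.497  -0.0139  0.094 ] ((497.7900695800781, -16.15139389038086), (88.13243865966797, 50.60045623779297), 88.5049057006836)
top 365 0.09267431481404631 [ 0.499  -0.0142  0.0927] ((499.22332763671875, -13.987701416015625), (82.93014526367188, 48.21051025390625), 86.90780639648438)
```

The box lid is at z 0.094, within about 4 mm of the frame's middle and aligned, so step 1 is met. Next I'll pinch the bat head, gently at first to check the centring.

```bash
python3 - <<'E' 2>&1 | grep -v Warn
from meas import *
r.move_linear([.472,-.1727,.071],vel=.1); f0=np.array(r.current_wrist_force()); print(r.current_clock(),r.current_ee_pos(),f0)
r.grab(4); r.sleep(.1); print(r.current_clock(),r.current_finger_gap()*.091,np.array(r.current_wrist_force())-f0,r.current_ee_pos())
snap('side','side6')
E
python3 - <<'E'
import cv2
a=cv2.imread('pics/side6.png')[120:220,310:440]
cv2.imwrite('pics/c8.png',cv2.resize(a,None,fx=6,fy=6,interpolation=2))
E
```

```text
16.8 [ 0.4725 -0.1729  0.0715] [-0.5555 -0.122   0.0069]
18.0333 0.015920667130801206 [-0.0798 -5.1316  0.7443] [ 0.4722 -0.1737  0.0712]
```

View pics/c8.png

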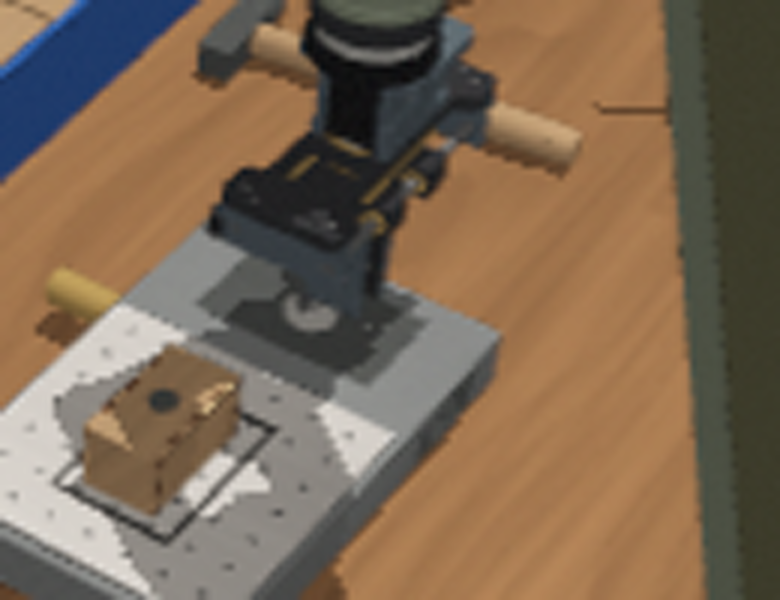

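Gap is 15.9 mm, which is the 16 mm head. A 5 N side force means the true y is about 1 mm further to -y, so I'll correct that, firm the grip and draw the bat out.

```bash
cat > tog.py <<'E'
from h import *
np.set_printoptions(precision=4,suppress=True)
Y=-.1743; PX,PZ=.4952,.047; yaw=-.027
def pos(rho,a):
    s=rho*np.sin(a); return [PX+s*np.cos(yaw),Y+(s+.0235)*np.sin(yaw),PZ+rho*np.cos(a)-.0188]
def pol(p):
    x=p[0]-PX; z=p[2]+.0188-PZ; return np.hypot(x,z),np.arctan2(x,z)
E
python3 - <<'E' 2>&1 | grep -v Warn
from tog import *
p=np.array(r.current_ee_pos()); rho,a=pol(p); print(rho,a)
r.move_linear(pos(rho,a),vel=.02); print(r.current_wrist_force())
r.grab(25); r.sleep(.1); print(r.current_clock(),r.current_wrist_force(),r.current_finger_gap()*.091)
for d in(.003,.006,.0075):
    r.move_linear(pos(rho+d,a),vel=.03); r.sleep(.1); print(d,r.current_clock(),pol(r.current_ee_pos()),r.current_wrist_force())
np.save('rho.npy',[rho,a])
E
```

```text
0.048742886912343075 -0.4917113066650859
[-0.4316 -0.4976  0.4779]
18.65 [-1.343  -0.1844  1.7993] 0.015072534726719307
0.003 19.0 (np.float64(0.05155191196649942), np.float64(-0.49107064653867416)) [ 0.9734 -0.2443 -3.2001]
0.006 19.35 (np.float64(0.05470038270472659), np.float64(-0.49119708877674867)) [ 1.4295  0.5188 -4.3479]
0.0075 19.7 (np.float64(0.05621549454262196), np.float64(-0.49231568943374104)) [ 2.0868  1.8206 -3.5793]
```

The pull force follows the spring (about 3.3 to 4.6 N), so the bat is out. Now the flip.

```bash
python3 - <<'E' 2>&1 | grep -v Warn
from tog import *
rho,a=np.load('rho.npy'); R=rho+.0075
for b in np.linspace(a,.5,9)[1:]:
    r.move_linear(pos(R,b),vel=.04); f=np.array(r.current_wrist_force()); print(round(b,3),r.current_clock(),pol(r.current_ee_pos()),f)
    if np.linalg.norm(f)>25: print('stop'); break
snap('side','side7')
E
python3 - <<'E'
import cv2
a=cv2.imread('pics/side7.png')[120:220,310:440]
cv2.imwrite('pics/c9.png',cv2.resize(a,None,fx=6,fy=6,interpolation=2))
E
```

```text
-0.368 20.025 (np.float64(0.056162890088135), np.float64(-0.38047097283977166)) [-1.9741  0.7875 -6.2831]
-0.244 20.35 (np.float64(0.056212727623349466), np.float64(-0.24119971033842655)) [-1.6121  1.5079 -5.1593]
-0.12 20.675 (np.float64(0.056250865037759175), np.float64(-0.11502410037102474)) [-1.8361  0.8804 -4.947 ]
0.004 21.0 (np.float64(0.05625942370065846), np.float64(0.009952285859592833)) [-2.5891  0.4114 -4.3806]
0.128 21.325 (np.float64(0.05630501359148375), np.float64(0.13386523121395788)) [-2.2459  0.0071 -4.3089]
0.252 21.65 (np.float64(0.05625453789057576), np.float64(0.25514920594890295)) [-3.4069  0.008  -3.631 ]
0.376 21.975 (np.float64(0.05618120650361349), np.float64(0.37418759147312364)) [-4.092  -1.0337 -2.5958]
0.5 22.3 (np.float64(0.056245863293019296), np.float64(0.4982158602709476)) [-4.7084  1.3583 -2.9315]
```

View pics/c9.png

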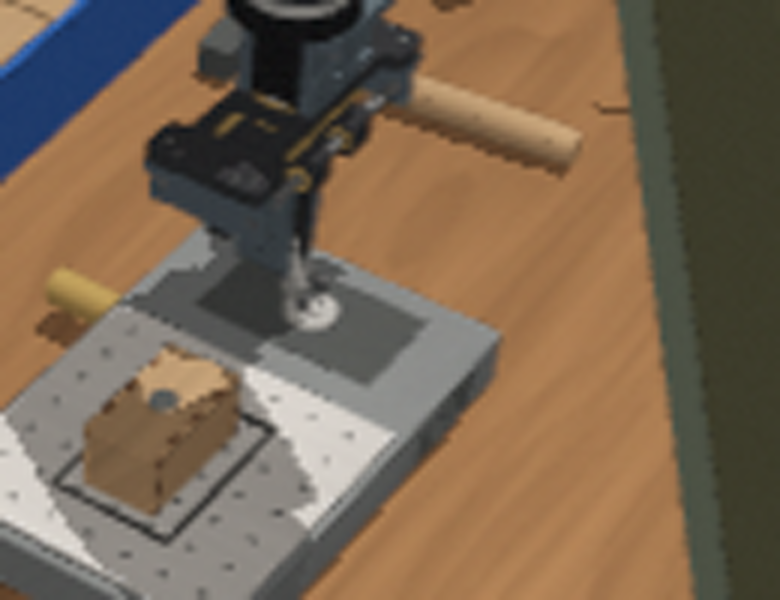

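The bat is now on the far side and still drawn out (about 5 N inward). I'll ease it in, release, retract and check.

```bash
python3 - <<'E' 2>&1 | grep -v Warn
from tog import *
rho,a=np.load('rho.npy')
r.move_linear(pos(rho+.003,.5),vel=.03); print(r.current_wrist_force())
r.move_linear(pos(rho,.5),vel=.03); print(pol(r.current_ee_pos()),r.current_wrist_force())
r.ungrasp(); r.sleep(.2); p=r.current_ee_pos(); print(r.current_clock(),p)
r.move_linear([p[0],p[1],.2],vel=.15)
r.goto([.40,-.33,.28],down(np.pi/2-.027)); r.sleep(.2)
print(r.current_clock(),r.current_ee_pos(),r.current_wrist_force())
for n in('side','top'):
    snap(n,n+'8')
    for k in('bat_head','toggle_pivot','box_mid'):
        for o in r.place_of(n,k): print(n,k,round(o['confidence'],2),c2w(n,o['location']))
E
python3 - <<'E' 2>&1 | grep -v Warn
from meas import *
for n in('side','top'):
    P,u,v=cloud(n,n+'8')
    m=(P[:,2]>.074)&(P[:,2]<.12)&(np.hypot(P[:,0]-.50,P[:,1]+.172)<.06); print(n,'bat',m.sum()); print(P[m][np.argsort(-P[m,2])][:14], P[m].mean(0))
    m=(np.abs(P[:,0]-.499)<.06)&(np.abs(P[:,1]+.018)<.07)&(P[:,2]>.087)&(P[:,2]<.102)
    print(n,m.sum(),np.median(P[m,2]),cv2.minAreaRect((P[m,:2]*1000).astype(np.float32)))
a=cv2.imread('pics/side8.png')[120:260,260:430]; cv2.imwrite('pics/d1.png',cv2.resize(a,None,fx=4.2,fy=4.2,interpolation=2))
E
```

```text
[-4.8533  1.3622 -0.0309]
(np.float64(0.05155367052183799), np.float64(0.5180104244165296)) [-2.6164  1.3672  8.9353]
24.3083 [ 0.5186 -0.1756  0.071 ]
26.3667 [ 0.4007 -0.3289  0.2791] [-0.7429  0.5089 -0.0855]
side bat_head 0.63 [ 0.5183 -0.1784  0.0927]
side toggle_pivot 0.81 [ 0.4941 -0.1726  0.0518]
side box_mid 0.94 [0.6666 0.1342 0.024 ]
side box_mid 0.76 [0.6872 0.4088 0.0218]
side box_mid 0.7 [ 0.4994 -0.021   0.0775]
side box_mid 0.66 [0.3163 0.1261 0.0218]
top bat_head 0.42 [ 0.5173 -0.1751  0.0863]
top toggle_pivot 0.74 [ 0.495  -0.1718  0.0458]
top toggle_pivot 0.52 [ 0.4244  0.4958 -0.0025]
top box_mid 0.59 [0.6656 0.1357 0.0238]
side bat 30
[[ 0.5108 -0.1651  0.1033]
 [ 0.5126 -0.1618  0.1002]
 [ 0.5161 -0.1678  0.0989]
 [ 0.5196 -0.1671  0.0977]
 [ 0.5171 -0.1767  0.0968]
 [ 0.5119 -0.168   0.0962]
 [ 0.5096 -0.171   0.0952]
 [ 0.521  -0.1767  0.0949]
 [ 0.5133 -0.1776  0.0934]
 [ 0.5108 -0.1664  0.0933]
 [ 0.5083 -0.1693  0.0924]
 [ 0.5255 -0.1776  0.0921]
 [ 0.52   -0.1684  0.092 ]
 [ 0.5039 -0.162   0.0906]] [ 0.5117 -0.1706  0.0888]
side 293 0.09405702416753292 ((498.0733947753906, -16.326576232910156), (90.60099792480469, 50.54071044921875), 87.96460723876953)
top bat 33
[[ 0.5194 -0.1683  0.1011]
 [ 0.5199 -0.1785  0.0989]
 [ 0.52   -0.1753  0.0985]
 [ 0.5133 -0.1685  0.0982]
 [ 0.5134 -0.1751  0.0978]
 [ 0.517  -0.1787  0.097 ]
 [ 0.517  -0.1754  0.0969]
 [ 0.5138 -0.1787  0.096 ]
 [ 0.5138 -0.1656  0.096 ]
 [ 0.524  -0.1726  0.0955]
 [ 0.511  -0.1724  0.0939]
 [ 0.5177 -0.1693  0.0938]
 [ 0.521  -0.1662  0.0937]
 [ 0.5177 -0.1661  0.0937]] [ 0.5139 -0.1724  0.0908]
top 363 0.09255273885341686 ((499.9877624511719, -13.958198547363281), (82.23342895507812, 50.07825469970703), 88.6045150756836)
```

View pics/d1.png

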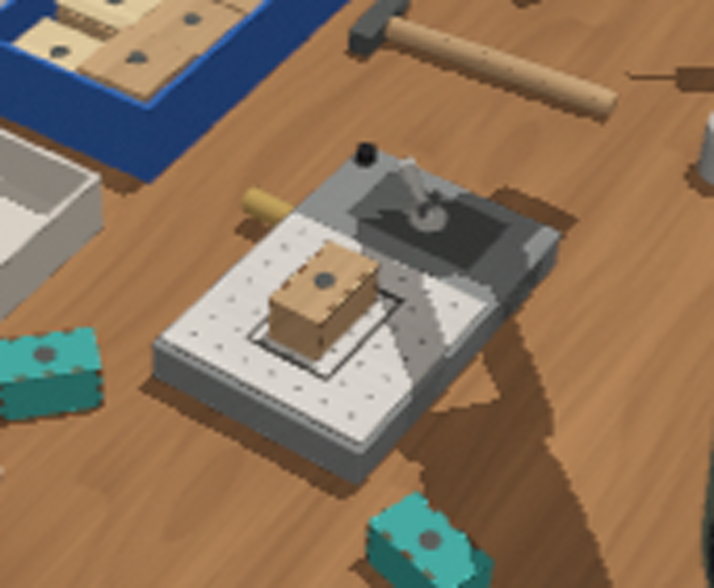

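View pics/top8.png

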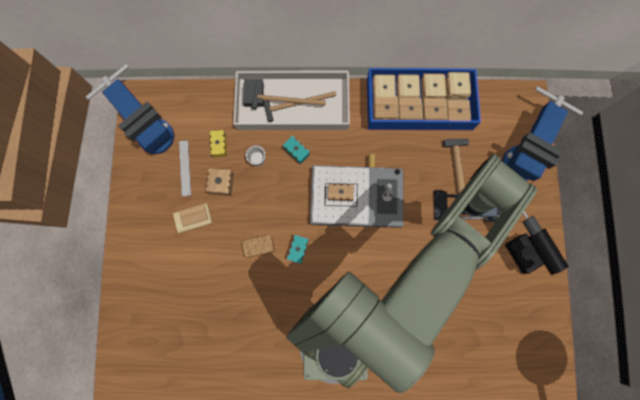

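Box is fine and the bat leans to the on side. The networks put the head about 2.5 mm further out than at the start, so I'll check that it is seated using overlays.

```bash
python3 - <<'E' 2>&1 | grep -v Warn
from tog import *
out=[]
for n in('side','top'):
  for tag,sg in((n+'0',-1),(n+'8',1)):
    im=cv2.imread(f'pics/{tag}.png'); off={'side':(0.,-.0015),'top':(0,.0015)}[n]
    c=w2px(n,[[.495,-.173,.075]])[0].astype(int); x0,y0=c[0]-20,c[1]-22; S=9
    a=cv2.resize(im[y0:y0+33,x0:x0+40],None,fx=S,fy=S,interpolation=cv2.INTER_NEAREST)
    for d,col in((0,(0,255,0)),(.004,(0,0,255))):
        ax=np.array([np.sin(.5*sg),0,np.cos(.5*sg)]); e1=np.array([0,1,0]); e2=np.cross(ax,e1); t=np.linspace(0,2*np.pi,40)
        pv=np.array([PX,-.1733,PZ])+[off[0],off[1],0]; pts=[]
        for rr in(.038,.056): pts.append(pv+ax*(rr+d)+.008*(np.cos(t)[:,None]*e1+np.sin(t)[:,None]*e2))
        h=cv2.convexHull(w2px(n,np.vstack(pts)).astype(np.float32)).reshape(-1,2)
        cv2.polylines(a,[(((h-[x0,y0])+.5)*S).astype(int)],True,col,1)
    out.append(a)
cv2.imwrite('pics/ov.png',np.vstack([np.hstack(out[:2]),np.hstack(out[2:])]))
E
```

```text
(no output)
```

View pics/ov.png

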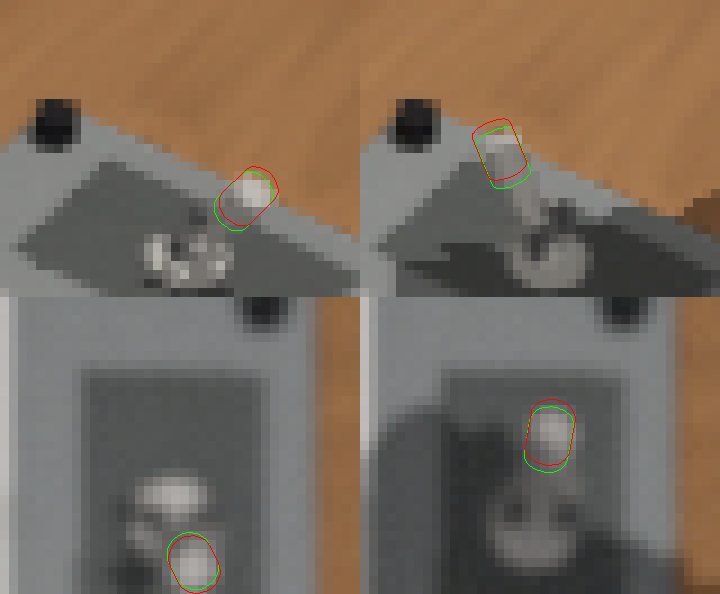

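The green outline (seated, 0.5 rad on-side) fits the head in both views. The red one (4 mm out) overshoots the tip, and the inward move also met a hard stop well above the spring force. So the bat is seated and on. Handing in.

```bash
python3 - <<'E' 2>&1 | grep -v Warn
from h import *
print(r.current_clock(),r.current_wrist_force()); print(r.sign_off())
E
```

```text
26.7667 [ 0.32126627 -0.26395741 -0.01483225]
the job is handed in; nothing more can be done
None
```

I put the wet-glued box in the frame and switched the toggle to on, then handed the job in at 26.8 s; no verdict was reported.

- **Box:** I gripped it at 6 N per finger and set it down with about 3.4 N on the plate. The last check, from the depth images of both cameras, had its centre within about 4 mm of the frame's middle. Its long sides were aligned to within a few hundredths of a radian, and the lid was at z of about 0.094 m, so it stands flat.
- **Toggle:** I pinched the bat head at 25 N, drew it out about 7.5 mm, swung it over to about 1.0 rad, then eased it in and let go. The overlays in both views fit a seated bat on the on side.
- **Checks that disagreed:** The networks placed the bat head about 2.5 mm further out than at the start. On the inward move the bat hit a firm stop at 9 N, about 3 mm earlier than expected. I put both down to the bat slipping in the fingers during the flip, because the overlays showed it seated. I didn't check the seating by touching it again.
- **Bystanders:** Nothing else appeared moved when I compared the last pictures with the first by eye; I didn't measure it.

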